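# Check and record the free play of a cap press lever

## Robot

A 7-joint arm with a two-finger parallel gripper is mounted at the origin on the work surface; the furniture and walls round the work are solid. World frame = base frame: x ahead of the robot, y to its left, z up, the work surface at z = 0. Lengths are in m, angles in rad, forces in N, time in s.
With the tool pointing down it reaches from about 0.425 to 0.975 m from the base axis. Payload 16.7 kg.
Tool frame: the origin (TCP) lies on the centre line of the jaws, within the pads' length; the fingertips stand 8 mm ahead of it and the grasp point (between the pads) lies 11 mm behind it (ctrl.tip_extent is the distance from the TCP to the fingertips, in m); z points along the fingers, y is the line along which they close (so a half turn about z gives the same grasp; the last joint's range is limited). The gripper opens to 85 mm and grips with 20 to 120 N. Pads are 22 mm wide; open, the fingers measure 114 mm over their backs; the gripper's body (76 mm by 85 mm) begins 54 mm behind the grasp point. The pads swing forward as they close: fully open they stand 13 mm farther back than shut.
Start: joints at [-1.498, 0.426, 0.074, 1.606, -0.034, 1.111, -0.067], TCP at [0.148, 0.658, 0.239] pointing down, gripper open.
Joint ranges: [-2.85, 2.85], [-0.5, 2.14], [-1.23, 1.37], [0.21, 2.46], [-1.02, 4.16], [0.16, 2.05], [-2.73, 2.73]. Speed limits (rad/s): [1.89, 1.89, 2.39, 2.39, 3.01, 3.01, 3.01].

## Interface

Orientations are given as a 3x3 rotation matrix whose columns are the frame's x, y, z axes.
In Python, from cell import readout, camera, ctrl, look_for, spot_point gives the robot as it stands.
- The arm moves only by the tool move_arm, never from a script. Its arguments are lists of equal length, an entry for each row: "xyz": the shift along the world's x, y, z in cm, a list of three; "turn": the turn about the world's z in degrees; "gripper": the gripper command: -1 is fully open, 1 is shut, values between are in proportion. In form: {"xyz": [[x, y, z], ...], "turn": [turn, ...], "gripper": [gripper, ...]}. A call has exactly 8 rows; each row shifts and turns the commanded pose from where the row before left it; what a row does not reach is not made up. A row lasts 1/12 s, in which the tool goes at most 41.7 mm and 7.16 degrees, less where a joint would pass 70% of its speed; a pose out of reach is approached as far as the arm can. A call with a gripper value outside its range is refused whole. The fingers move at their own pace and stop on an object; "squeeze" is the grip in N (left out, the last holds). Time passes only in rows, so rows that do not move let the fingers close, or fill a call up. It gives the time, the measured TCP pose, the force, the opening and the grip force at its end, in the units of the state.
- readout.get_state(): the state, without advancing time (a new reading comes with each control period).
- camera(name): name is "scene" or "top"; returns a dict with "color" (400x640x3 uint8, red, green, blue), "vertical_fov" (degrees; the focal length in pixels is half the picture's height over the tangent of half this angle, whatever the lens; pixels are square), "cx", "cy" (the principal point, pixels), "camera_from_world" (4x4, takes a point from world to camera coordinates). Camera axes: x right, y down, z forward; pixel columns grow to the right and rows downward; lengths in m; the calibration is good to about 2 mm. A picture is of the moment at which its call begins. There is no depth.
- ctrl.hand_in(): hands the job in; it is judged then, once.
Trained networks look in a picture, given as the dict that the camera call returned (one of the last four; its "shot" number tells which), for a name from the list of things; names that differ only in an ending like _2 or _b are one class to them, and where a whole thing is asked for, a point or a joint stands for the part that bears it (a point fixed in the world has none). Each returns a list of dicts, best first, with "p" (0 to 1); they miss things now and then, are a little off and sometimes report something else, mostly with a low value. They report only what shows in the picture. A call takes as long as a camera call.
- look_for(label, picture): "centre" ([x, y, z] in m, in the coordinates of the camera as it stood for that picture, good to about 4 mm: the middle of the surface that is visible of it).
- spot_point(label, picture): "centre" ([x, y, z] in m, in the coordinates of the camera as it stood for that picture, good to about 4 mm: a listed point, or the origin of a listed thing).
The state is a dict: "time_s": time; "joint_pos": joint angles; "qd": joint speeds; "joint_torque": joint torques, N m; "tool_pos": TCP position; "eef_rot": TCP orientation; "contact_force": force on the tool from outside, world axes, zero at the start; "ft_torque": the same for the moment, N m; "width": opening from 0.0 (shut) to 1.0 (fully open); "gripper_force": force on a finger pad.
Only numpy, scipy, OpenCV 4.12 (cv2) and the standard library are available. Lean on these libraries where they do the work, as an engineer would, in place of code of your own. Each camera call takes 0.05 s, during which the arm holds its last target. There are 200 camera calls.

## Task

Check the wear of the blue cap press: push its red lever pad down through the free play until you feel the jaws bite and the resistance firm up, hold it there for a moment without forcing it any further, then let the lever come back up. The orange drag pointer on the grey recorder keeps how far the lever travelled: note it by sliding the green marker along the scale until its tip lines up with the pointer's tip, and let go. Leave the pointer itself and the things standing around alone.

Things in the scene. Friction and masses are not known exactly. Their poses are not given: they have to be found in the camera images.
- press: fixed blue hand-lever cap press, base 170x90 mm, two blue cheeks, 180 mm tall at the pivot. Origin under the base; its -x points along the lever to the red pad. Jaws inside the head (unseen) are what the lever bites on; how far down they sit changes with wear and is unknown, 20 to 75 mm of pad travel.
- lever: the press's lever; origin on its level pivot pin, 160 mm above the worktop, pin along y. The lever runs to -x, raised 0.25 rad above level at rest, and swings down at most 0.5 rad (the pad then about 98 mm lower). A spring brings it back up by itself when let go. The pad's centre is 200 mm from the pin.
- lever_pad (a point): centre of the top face of the red ribbed push pad (64 mm along the lever, 44 mm wide) at the lever's end, to be pressed down from above. Free play takes about 2 to 4.5 N there; when the jaws bite the force rises by about 2.5 N per mm. Bitten: 4 N above free play, kept for a moment. More than 15 N above free play strains the jaws.
- recorder: fixed low grey travel recorder, 88x168 mm, white scale face 30 mm above the worktop. Origin under its centre; the scale runs 110 mm along its y, zero at y = -55 mm, a mark each 5 mm. A dark needle follows the lever (1 mm per mm of pad travel) and pushes the orange pointer ahead of it.
- pointer: orange drag pointer in the +x lane of the recorder; slides along the recorder's y and stays at the farthest travel the lever reached. At zero at the start. It stands 11 mm over the face; not to be touched.
- pointer_tip (a point): tip of the orange pointer, on the scale line at the middle of the recorder, 34 mm above the worktop; its y axis runs along the scale.
- marker_slide (a joint): position of the green marker along the scale, 0 to 0.11 m from zero, growing along the recorder's +y. It slides with about 1.2 N of friction and stays where it is left; it cannot be lifted off.
- marker_tip (a point): tip of the green marker's index, on the scale line facing the pointer's tip, 34 mm above the worktop. It has the same y along the scale as the fin.
- marker_fin (a point): centre of the green marker's upright fin, in the -x lane of the recorder: 12 mm along the scale (recorder y), 24 mm across (x), top 74 mm above the worktop; point 54 mm above the worktop. Pinch it along the scale or push it.
- spray_a_mid (a point): white spray bottle, 54 mm across, 198 mm tall, standing loose; point half-way up. A bystander.
- tint_or_mid (a point): slim tint bottle with an orange cap, 46 mm across, 216 mm tall, loose, right of the white spray bottles; point half-way up. A bystander.
- cup_mid (a point): grey scoop cup, 66 mm across, 89 mm tall, loose, right of the press; point half-way up. A bystander.

How it is judged:
By the outcome, as a careful person would: the job done as asked, in the order asked, and still so for the second after the job is handed in, with the robot touching nothing.
It also fails if it takes over 56 s, if anything falls off the work surface, if the arm or the gripper's body presses on something with over 40 N, if the wrist force passes 120 N, or if a joint passes its speed limit or range.

## Working session

There is one attempt and no reset: what is moved stays moved. The work goes in short steps, Python scripts to look and compute and a tool call to move; the robot and the scene stay as the last step left them, time stands still between calls to the robot, and variables do not carry over. Pictures are saved under pics/ and viewed, at most 10 in all, crops included, and the job is handed in when it is done.

Besides the shell and the picture viewer there is one more tool, called by a JSON object that holds its "op" and its "data", one argument or row to a line. move_arm: Moves the arm, as the interface text tells. Its arguments: {"type":"object","properties":{"xyz":{"type":"array","items":{"type":"array","items":{"type":"number"}}},"turn":{"type":"array","items":{"type":"number"}},"gripper":{"type":"array","items":{"type":"number"}},"squeeze":{"type":"number"}},"required":["xyz","turn","gripper"]}

```bash
mkdir -p pics; cat > h.py <<'E'
import numpy as np, cv2
from cell import readout, camera, ctrl, look_for, spot_point
def world(p,c):
    return (np.linalg.inv(c["camera_from_world"])@np.r_[p,1])[:3]
def ray(c,u,v,z):
    f=c["color"].shape[0]/2/np.tan(np.radians(c["vertical_fov"])/2)
    M=np.linalg.inv(c["camera_from_world"]); o=M[:3,3]; d=M[:3,:3]@np.array([(u-c["cx"])/f,(v-c["cy"])/f,1])
    return o+d*(z-o[2])/d[2]
def proj(c,P):
    f=c["color"].shape[0]/2/np.tan(np.radians(c["vertical_fov"])/2)
    q=c["camera_from_world"]@np.r_[P,1]; return np.array([c["cx"]+f*q[0]/q[2],c["cy"]+f*q[1]/q[2]])
def save(c,n,box=None,s=1):
    im=c["color"][...,::-1]
    if box: im=im[box[1]:box[3],box[0]:box[2]]
    cv2.imwrite("pics/"+n+".png",cv2.resize(im,None,fx=s,fy=s,interpolation=cv2.INTER_CUBIC))
E
python3 - <<'E'
from h import *
s=readout.get_state(); print(s["time_s"],s["tool_pos"],s["eef_rot"],s["contact_force"],s["width"],ctrl.tip_extent)
for n in ("scene","top"):
    c=camera(n); save(c,n+"0"); print(n,np.round(np.linalg.inv(c["camera_from_world"])[:3,3],3))
    for l in ("press","lever","lever_pad","recorder","pointer_tip","marker_tip","marker_fin","spray_a_mid","tint_or_mid","cup_mid"):
        print(l,[(round(d["p"],2),np.round(world(d["centre"],c),3)) for d in spot_point(l,c)[:2]])
E
```

```text
0.0 [0.14840881 0.65806227 0.23861376] [[-9.75496206e-01  2.20016153e-01 -2.12383159e-04]
 [ 2.20016243e-01  9.75495364e-01 -1.28349048e-03]
 [-7.52098512e-05 -1.29876784e-03 -9.99999154e-01]] [0.43595656 0.66933473 0.1521832 ] 1.0002558130571546 0.008
scene [1.279 0.534 0.74 ]
press [(0.82, array([ 0.66 , -0.175,  0.   ]))]
lever [(0.71, array([ 0.707, -0.196,  0.159]))]
lever_pad [(0.74, array([ 0.532, -0.115,  0.223]))]
recorder [(0.73, array([ 0.448,  0.14 , -0.001]))]
pointer_tip []
marker_tip [(0.57, array([0.446, 0.17 , 0.033]))]
marker_fin [(0.6, array([0.418, 0.165, 0.056]))]
spray_a_mid [(0.69, array([0.327, 0.272, 0.096]))]
tint_or_mid [(0.57, array([ 0.389, -0.293,  0.111]))]
cup_mid []
top [ 0.442 -0.055  1.535]
press [(0.81, array([ 0.657, -0.176, -0.   ])), (0.3, array([ 0.537, -0.113,  0.224]))]
lever [(0.8, array([ 0.706, -0.194,  0.162])), (0.54, array([0.442, 0.17 , 0.037]))]
lever_pad [(0.8, array([ 0.536, -0.113,  0.224]))]
recorder [(0.75, array([0.444, 0.137, 0.001]))]
pointer_tip [(0.65, array([0.325, 0.269, 0.103]))]
marker_tip [(0.57, array([0.447, 0.172, 0.037]))]
marker_fin [(0.44, array([0.421, 0.171, 0.054]))]
spray_a_mid [(0.93, array([0.324, 0.271, 0.102]))]
tint_or_mid [(0.69, array([ 0.395, -0.296,  0.116]))]
cup_mid [(0.93, array([ 0.464, -0.377,  0.046]))]
```

View pics/scene0.png

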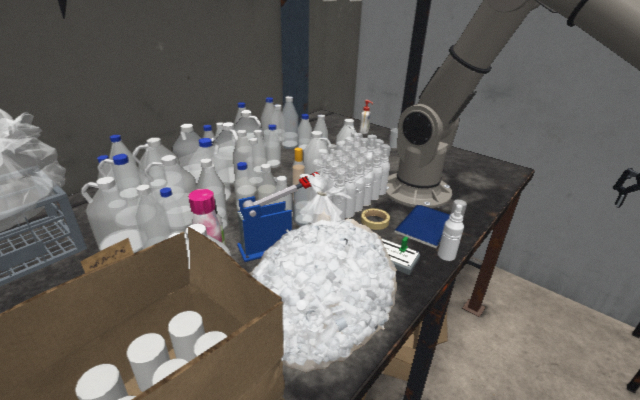

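View pics/top0.png

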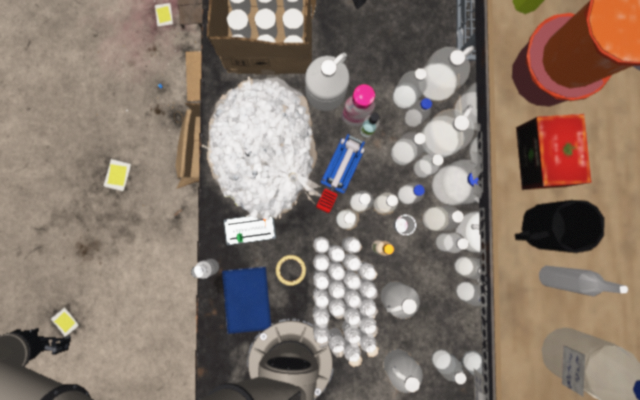

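The scene picture shows the blue press at (265,225), its red pad at (308,180) beside the bag knot (325,190), the recorder at (402,250), and the spray bottle at (452,230). In the top picture the pad is at (327,201) and the recorder at (249,230), with the bag between them. I'll take closer crops of both.

```bash
python3 - <<'E'
from h import *
a=camera("scene"); b=camera("top")
A=cv2.resize(a["color"][150:290,230:430],(800,560),interpolation=cv2.INTER_CUBIC)
save(a,"sc1",(230,150,430,290),4); save(b,"tp1",(190,120,390,270),4)
print(a["vertical_fov"],b["vertical_fov"])
for P in [(0.535,-0.114,0.224),(0.446,0.138,0.03),(0.446,0.083,0.034),(0.446,0.193,0.034)]: print(P,proj(a,P),proj(b,P))
# bag neck candidates
for z in (0.15,0.2,0.25): print(z, ray(a,325,178,z), ray(b,308,183,z))
E
```

```text
56.847552532062934 48.236087925259135
(0.535, -0.114, 0.224) [309.90601454 176.38194843] [327.04265836 199.23799152]
(0.446, 0.138, 0.03) [389.86220203 248.90274134] [249.38269062 229.5239235 ]
(0.446, 0.083, 0.034) [374.83237828 240.45472208] [265.6924845  229.55745622]
(0.446, 0.193, 0.034) [406.04891981 255.69797939] [232.74508263 229.48342188]
0.15 [ 0.40189868 -0.16145636  0.15      ] [ 0.59075059 -0.05793567  0.15      ]
0.2 [ 0.47622419 -0.10250631  0.2       ] [ 0.58538381 -0.05784198  0.2       ]
0.25 [ 0.55054971 -0.04355627  0.25      ] [ 0.58001702 -0.05774828  0.25      ]
```

View pics/sc1.png

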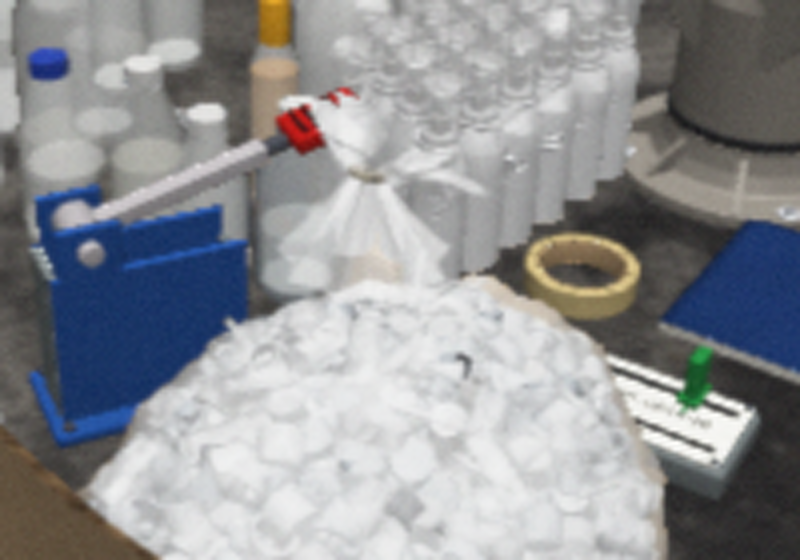

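View pics/tp1.png

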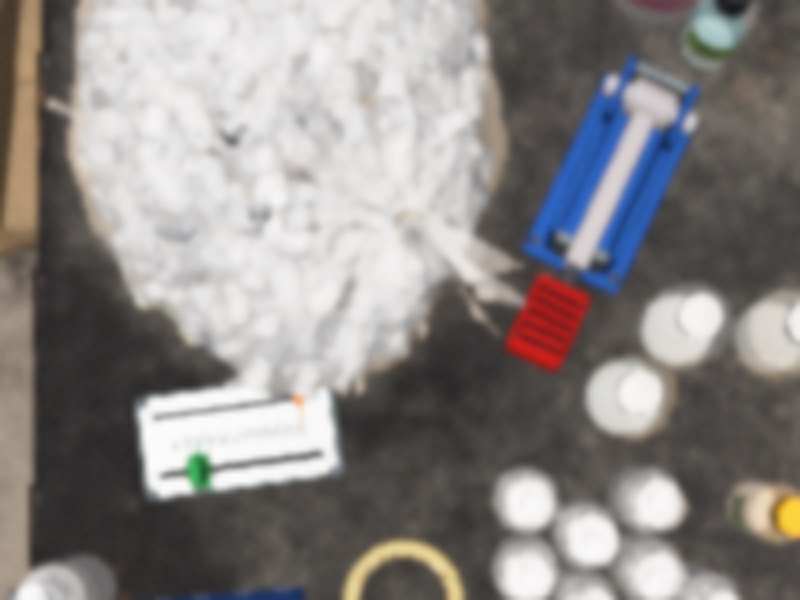

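The scene crop shows the bag's tied neck at (365,175) in the crop, with its loose ends reaching in front of the red pad. The green fin is at (697,375). In the top crop the neck is at (405,215), the pad centre at (548,322), the fin at (199,470), and the orange pointer at (300,408). The recorder's lanes are turned about 8°.

```bash
cat >> h.py <<'E'
def tri(a,pa,b,pb):
    A=[];B=[]
    for c,p in((a,pa),(b,pb)):
        M=np.linalg.inv(c["camera_from_world"]);o=M[:3,3];d=ray(c,*p,0)-o;d/=np.linalg.norm(d)
        Q=np.eye(3)-np.outer(d,d);A.append(Q);B.append(Q@o)
    x=np.linalg.lstsq(np.vstack(A),np.hstack(B),rcond=None)[0]
    return np.round(x,3),np.round([proj(a,x)-pa,proj(b,x)-pb],1)
E
python3 - <<'E'
from h import *
a=camera("scene"); b=camera("top")
F=lambda x,y:(230+x/4,150+y/4); T=lambda x,y:(190+x/4,120+y/4)
print("neck",tri(a,F(368,175),b,T(405,215)))
print("flap",tri(a,F(340,100),b,T(515,270)))
print("flap",tri(a,F(345,120),b,T(520,295)))
print("fin",tri(a,F(699,352),b,T(199,470)))
print("corners z.03",[np.round(ray(b,*T(*p),0.03),3) for p in((140,403),(150,498),(340,465),(330,390))])
print("lane",[np.round(ray(b,*T(*p),0.03),3) for p in((163,475),(322,453),(155,417),(300,402))])
print("bottles",[np.round(ray(b,*T(*p),0.15),3) for p in((640,380),(700,310),(525,490),(585,530),(650,490))])
E
```

```text
neck (array([ 0.608, -0.008,  0.237]), array([[-0.4, -0. ],
       [-0.3,  0.2]]))
flap (array([ 0.562, -0.082,  0.251]), array([[-2.9, -0.3],
       [-2.3,  1.8]]))
flap (array([ 0.547, -0.088,  0.227]), array([[-2.3, -0.3],
       [-1.8,  1.4]]))
fin (array([0.419, 0.165, 0.071]), array([[-0.6, -0. ],
       [-0.5,  0.3]]))
corners z.03 [array([0.475, 0.22 , 0.03 ]), array([0.396, 0.21 , 0.03 ]), array([0.424, 0.052, 0.03 ]), array([0.487, 0.061, 0.03 ])]
lane [array([0.415, 0.2  , 0.03 ]), array([0.434, 0.067, 0.03 ]), array([0.464, 0.207, 0.03 ]), array([0.476, 0.086, 0.03 ])]
bottles [array([ 0.491, -0.189,  0.15 ]), array([ 0.546, -0.236,  0.15 ]), array([ 0.406, -0.099,  0.15 ]), array([ 0.375, -0.146,  0.15 ]), array([ 0.406, -0.196,  0.15 ])]
```

{"op": "move_arm", "data": {
  "xyz": [
    [1,-1,1.5],
    [2,-2,1.5],
    [2.5,-2.5,1.5],
    [2.5,-2.5,1.5],
    [2.5,-2.5,1],
    [2.5,-2.5,1],
    [2.5,-2.5,1],
    [2.5,-2.5,0]
  ],
  "turn": [2,3,3,3,3,3,3,0],
  "gripper": [1,1,1,1,1,1,1,1]
}}

```text
time_s: 1.97
tool_pos: [0.3299, 0.4776, 0.3315]
eef_rot: [[-0.991, -0.13, 0.001], [-0.13, 0.991, 0.003], [-0.002, 0.002, -1.0]]
contact_force: [0.1, 0.1, 0.1]
width: -0.003
gripper_force: 0.0
```

{"op": "move_arm", "data": {
  "xyz": [
    [1.2,-3.5,0],
    [1.2,-3.5,0],
    [1.2,-3.5,0],
    [1.2,-3.5,0],
    [1.2,-3.5,0],
    [1.2,-3.5,0],
    [1.2,-3.5,0],
    [1.2,-3.5,0]
  ],
  "turn": [4,4,4,4,4,4,4,4],
  "gripper": [1,1,1,1,1,1,1,1]
}}

```text
time_s: 2.63
tool_pos: [0.4247, 0.1966, 0.3296]
eef_rot: [[-0.772, -0.636, 0.0], [-0.636, 0.772, 0.001], [-0.001, 0.0, -1.0]]
contact_force: [1.0, 0.0, -0.3]
width: 0.0
gripper_force: 0.0
```

{"op": "move_arm", "data": {
  "xyz": [
    [1.3,-3.7,0],
    [1.3,-3.7,0],
    [1.3,-3.7,0],
    [1.3,-3.7,0],
    [1.3,-3.7,0],
    [1.3,-3.7,0],
    [1.3,-3.7,0],
    [1,-3,0]
  ],
  "turn": [4,4,4,4,4,4,1,0],
  "gripper": [1,1,1,1,1,1,1,1]
}}

```text
time_s: 3.3
tool_pos: [0.5145, -0.0577, 0.3299]
eef_rot: [[-0.443, -0.897, 0.001], [-0.897, 0.443, -0.003], [0.002, -0.002, -1.0]]
contact_force: [0.0, 0.8, -0.1]
width: 0.002
gripper_force: 0.0
```

{"op": "move_arm", "data": {
  "xyz": [
    [0,0,0],
    [0.2,-1.0,0],
    [0.4,-1.2,0],
    [0.4,-1.2,0],
    [0.3,-1,0],
    [0.3,-0.8,0],
    [0,0,0],
    [0,0,0]
  ],
  "turn": [0,0,0,0,0,0,0,0],
  "gripper": [1,1,1,1,1,1,1,1]
}}

```text
time_s: 3.97
tool_pos: [0.5252, -0.0936, 0.3294]
eef_rot: [[-0.443, -0.896, -0.001], [-0.896, 0.443, -0.004], [0.004, -0.001, -1.0]]
contact_force: [0.6, -0.0, -0.1]
width: 0.001
gripper_force: 0.0
```

{"op": "move_arm", "data": {
  "xyz": [
    [0.2,-0.7,-0.5],
    [0.2,-0.7,-0.5],
    [0.2,-0.7,-1],
    [0.1,-0.6,-1],
    [0,0,-1],
    [0,0,-1],
    [0,0,-1],
    [0,0,0]
  ],
  "turn": [0,0,0,0,0,0,0,0],
  "gripper": [1,1,1,1,1,1,1,1]
}}

```text
time_s: 4.63
tool_pos: [0.5317, -0.1186, 0.2674]
eef_rot: [[-0.44, -0.898, -0.003], [-0.898, 0.44, -0.004], [0.005, 0.001, -1.0]]
contact_force: [-0.1, 0.1, -0.6]
width: -0.004
gripper_force: 0.0
```

```bash
python3 - <<'E'
from h import *
a=camera("scene"); b=camera("top"); save(a,"sc2",(270,110,390,230),5)
s=readout.get_state(); print(s["tool_pos"],s["joint_pos"],s["contact_force"])
for n,c in(("s",a),("t",b)): print(n,[(round(d["p"],2),np.round(world(d["centre"],c),3)) for d in spot_point("lever_pad",c)[:2]])
E
```

```text
[ 0.53252517 -0.11897708  0.26930011] [ 0.36239595  0.20515889 -0.30296638  1.84637541  0.07338247  1.10101814
  2.7181603 ] [-0.75826563 -0.71408935 -0.02201507]
s [(0.86, array([ 0.534, -0.113,  0.222]))]
t []
```

View pics/sc2.png

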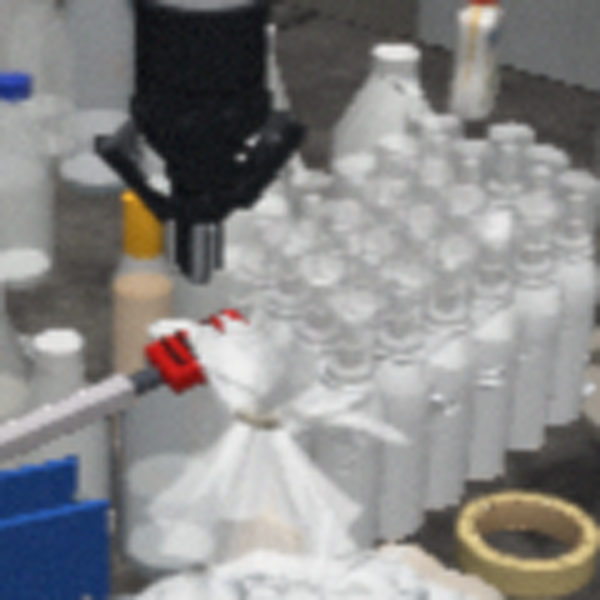

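The crop shows the shut fingertips at (198,270), right above the red pad at (200,350) and clear of the bag ends. Joint 7 is very close to its limit, so I'll turn back a little before pressing.

{"op": "move_arm", "data": {
  "xyz": [
    [0,0,0],
    [0,0,0],
    [0,0,0],
    [0,0,-0.5],
    [0,0,-0.5],
    [0,0,-0.5],
    [0,0,-0.5],
    [0,0,0]
  ],
  "turn": [-4,-4,-4,-4,-4,0,0,0],
  "gripper": [1,1,1,1,1,1,1,1]
}}

```text
time_s: 5.5
tool_pos: [0.5323, -0.1197, 0.2487]
eef_rot: [[-0.72, -0.694, -0.003], [-0.694, 0.72, -0.004], [0.005, -0.001, -1.0]]
contact_force: [-0.8, -0.1, 0.5]
width: 0.001
gripper_force: 0.0
```

{"op": "move_arm", "data": {
  "xyz": [
    [0,0,-0.3],
    [0,0,-0.3],
    [0,0,-0.3],
    [0,0,-0.3],
    [0,0,-0.2],
    [0,0,0],
    [0,0,0],
    [0,0,0]
  ],
  "turn": [0,0,0,0,0,0,0,0],
  "gripper": [1,1,1,1,1,1,1,1]
}}

```text
time_s: 6.17
tool_pos: [0.5326, -0.1198, 0.2356]
eef_rot: [[-0.721, -0.693, -0.002], [-0.693, 0.721, -0.004], [0.004, -0.002, -1.0]]
contact_force: [0.1, -0.0, -0.2]
width: 0.003
gripper_force: 0.0
```

{"op": "move_arm", "data": {
  "xyz": [
    [0,0,-0.2],
    [0,0,-0.2],
    [0,0,-0.2],
    [0,0,-0.2],
    [-0.1,0,-0.2],
    [0,0,-0.2],
    [0,0,0],
    [0,0,0]
  ],
  "turn": [0,0,0,0,0,0,0,0],
  "gripper": [1,1,1,1,1,1,1,1]
}}

```text
time_s: 6.83
tool_pos: [0.5315, -0.1198, 0.2234]
eef_rot: [[-0.721, -0.693, -0.002], [-0.692, 0.721, -0.004], [0.004, -0.001, -1.0]]
contact_force: [0.1, 0.4, 1.7]
width: 0.003
gripper_force: 0.7
```

{"op": "move_arm", "data": {
  "xyz": [
    [0,0,-0.2],
    [0,0,-0.2],
    [-0.1,0.1,-0.2],
    [0,0,-0.2],
    [0,0,0],
    [0,0,0],
    [0,0,0],
    [0,0,0]
  ],
  "turn": [0,0,0,0,0,0,0,0],
  "gripper": [1,1,1,1,1,1,1,1]
}}

```text
time_s: 7.5
tool_pos: [0.5305, -0.1189, 0.2155]
eef_rot: [[-0.721, -0.692, -0.002], [-0.692, 0.721, -0.004], [0.004, -0.002, -1.0]]
contact_force: [-1.6, 0.1, 2.4]
width: 0.0
gripper_force: 0.8
```

{"op": "move_arm", "data": {
  "xyz": [
    [0,0,-0.1],
    [-0.1,0,-0.1],
    [0,0,-0.1],
    [0,0,-0.1],
    [0,0,0],
    [0,0,0],
    [0,0,0],
    [0,0,0]
  ],
  "turn": [0,0,0,0,0,0,0,0],
  "gripper": [1,1,1,1,1,1,1,1]
}}

```text
time_s: 8.17
tool_pos: [0.5296, -0.1188, 0.2115]
eef_rot: [[-0.721, -0.693, -0.002], [-0.692, 0.721, -0.004], [0.004, -0.002, -1.0]]
contact_force: [-0.4, 2.1, 1.8]
width: 0.0
gripper_force: 0.9
```

{"op": "move_arm", "data": {
  "xyz": [
    [0,0,-0.1],
    [-0.1,0,-0.1],
    [0,0.1,-0.1],
    [0,0,-0.1],
    [0,0,0],
    [0,0,0],
    [0,0,0],
    [0,0,0]
  ],
  "turn": [0,0,0,0,0,0,0,0],
  "gripper": [1,1,1,1,1,1,1,1]
}}

```text
time_s: 8.83
tool_pos: [0.5285, -0.1179, 0.2075]
eef_rot: [[-0.721, -0.692, -0.002], [-0.692, 0.721, -0.004], [0.004, -0.002, -1.0]]
contact_force: [-0.8, -0.8, 2.5]
width: 0.0
gripper_force: 0.9
```

{"op": "move_arm", "data": {
  "xyz": [
    [0,0,-0.1],
    [-0.1,0,-0.1],
    [0,0,-0.1],
    [0,0,-0.1],
    [0,0,0],
    [0,0,0],
    [0,0,0],
    [0,0,0]
  ],
  "turn": [0,0,0,0,0,0,0,0],
  "gripper": [1,1,1,1,1,1,1,1]
}}

```text
time_s: 9.5
tool_pos: [0.5276, -0.1176, 0.2036]
eef_rot: [[-0.721, -0.693, -0.002], [-0.693, 0.721, -0.004], [0.004, -0.002, -1.0]]
contact_force: [0.7, 0.5, 5.5]
width: 0.003
gripper_force: 2.8
```

```bash
python3 - <<'E'
from h import *
F=[]
for i in range(5):
    camera("top"); s=readout.get_state(); F.append(s["contact_force"][2]); z=s["tool_pos"][2]
print(np.round(F,1),z,s["gripper_force"])
E
```

```text
[5.6 6.  5.5 5.7 6. ] 0.20359476643908037 2.807698950637132
```

{"op": "move_arm", "data": {
  "xyz": [
    [0,0,-0.05],
    [0,0,-0.05],
    [0,0,-0.05],
    [0,0,0],
    [0,0,0],
    [0,0,0],
    [0,0,0],
    [0,0,0]
  ],
  "turn": [0,0,0,0,0,0,0,0],
  "gripper": [1,1,1,1,1,1,1,1]
}}

```text
time_s: 10.42
tool_pos: [0.5275, -0.1177, 0.2022]
eef_rot: [[-0.721, -0.693, -0.002], [-0.693, 0.721, -0.004], [0.004, -0.001, -1.0]]
contact_force: [-2.1, 1.5, 9.0]
width: -0.0
gripper_force: 4.2
```

{"op": "move_arm", "data": {
  "xyz": [
    [0,0,0],
    [0,0,0],
    [0,0,0],
    [0,0,0],
    [0,0,0],
    [0,0,0],
    [0,0,0],
    [0,0,0]
  ],
  "turn": [0,0,0,0,0,0,0,0],
  "gripper": [1,1,1,1,1,1,1,1]
}}

```text
time_s: 11.08
tool_pos: [0.5275, -0.1176, 0.2022]
eef_rot: [[-0.721, -0.693, -0.002], [-0.693, 0.721, -0.004], [0.004, -0.001, -1.0]]
contact_force: [-2.5, 0.8, 7.4]
width: 0.001
gripper_force: 4.2
```

```bash
python3 - <<'E'
from h import *
F=[]
for i in range(3):
    camera("top"); s=readout.get_state(); F.append(s["contact_force"][2]); z=s["tool_pos"]
print(np.round(F,1),z,s["gripper_force"])
E
```

```text
[9.1 8.5 9.3] [ 0.52751169 -0.11760671  0.20222027] 4.153850278817117
```

The force is now about 6.5 N above free play and has held for over a second. I'll let the lever come up.

{"op": "move_arm", "data": {
  "xyz": [
    [0,0,0.3],
    [0,0,0.5],
    [0,0,0.6],
    [0,0,0.8],
    [0,0,1],
    [0,0,1.2],
    [0,0,1.8],
    [0,0,2.5]
  ],
  "turn": [0,0,0,0,0,0,0,0],
  "gripper": [1,1,1,1,1,1,1,1]
}}

```text
time_s: 11.9
tool_pos: [0.5266, -0.1177, 0.2893]
eef_rot: [[-0.721, -0.693, -0.004], [-0.693, 0.721, -0.004], [0.006, 0.0, -1.0]]
contact_force: [0.2, -0.9, 0.5]
width: 0.001
gripper_force: 0.0
```

{"op": "move_arm", "data": {
  "xyz": [
    [0,0,3],
    [-0.5,1,2],
    [-1,2.5,0],
    [-1,2.5,0],
    [-1,2.5,0],
    [-1,2.5,0],
    [-1,2.5,0],
    [-1,2.5,0]
  ],
  "turn": [0,-5,-6,-6,-6,-6,-6,-4],
  "gripper": [1,1,1,1,1,1,1,1]
}}

```text
time_s: 12.57
tool_pos: [0.4617, 0.0433, 0.3399]
eef_rot: [[-0.997, -0.078, -0.004], [-0.078, 0.997, -0.002], [0.004, -0.002, -1.0]]
contact_force: [0.6, 0.1, -1.0]
width: -0.001
gripper_force: 0.0
```

{"op": "move_arm", "data": {
  "xyz": [
    [-1,3,0],
    [-1,3,0],
    [-1,3,0],
    [-1,2,0],
    [0,1,0],
    [0,0,0],
    [0,0,0],
    [0,0,0]
  ],
  "turn": [0,0,0,0,0,0,0,0],
  "gripper": [0,0,0,0,0,0,0,0]
}}

```text
time_s: 13.23
tool_pos: [0.423, 0.1611, 0.3392]
eef_rot: [[-0.997, -0.083, -0.004], [-0.083, 0.997, -0.002], [0.004, -0.002, -1.0]]
contact_force: [0.7, -0.5, 0.5]
width: 0.502
gripper_force: 0.0
```

```bash
python3 - <<'E'
from h import *
a=camera("scene"); b=camera("top"); save(a,"sc3",(360,220,440,290),10); save(b,"tp3",(215,210,295,255),10)
s=readout.get_state(); print(s["time_s"],s["tool_pos"],s["joint_pos"],s["width"])
for n,c in(("s",a),("t",b)):
  for l in("pointer_tip","marker_tip","marker_fin","recorder","lever_pad"): print(n,l,[(round(d["p"],2),np.round(world(d["centre"],c),3)) for d in spot_point(l,c)[:2]])
E
```

```text
13.3333 [0.42292687 0.16103036 0.33899806] [ 7.16781658e-03 -7.27981189e-04 -5.05163668e-01  1.91863195e+00
 -5.60719191e-04  1.22840526e+00  1.15547893e+00] 0.502310112268647
s pointer_tip []
s marker_tip [(0.52, array([0.444, 0.172, 0.033]))]
s marker_fin [(0.45, array([0.422, 0.171, 0.053]))]
s recorder [(0.81, array([ 0.448,  0.14 , -0.004])), (0.7, array([ 0.389, -0.296,  0.111]))]
s lever_pad [(0.66, array([ 0.533, -0.117,  0.224]))]
t pointer_tip []
t marker_tip []
t marker_fin []
t recorder [(0.84, array([ 0.444,  0.141, -0.   ]))]
t lever_pad [(0.89, array([ 0.536, -0.114,  0.223]))]
```

View pics/sc3.png

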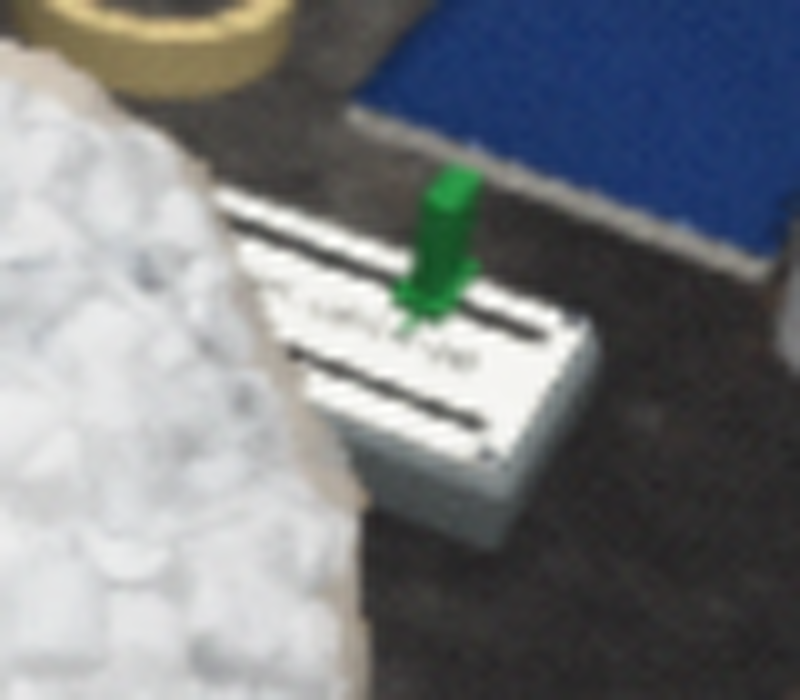

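{"op": "move_arm", "data": {
  "xyz": [
    [-0.1,0.2,-2],
    [-0.1,0.3,-3],
    [-0.1,0.2,-3],
    [0,0,-3],
    [0,0,-3],
    [0,0,-3],
    [0,0,-2.5],
    [0,0,-1.5]
  ],
  "turn": [2,0,0,0,0,0,0,0],
  "gripper": [0,0,0,0,0,0,0,0]
}}

```text
time_s: 14.5
tool_pos: [0.4185, 0.1687, 0.1265]
eef_rot: [[-0.993, -0.119, -0.007], [-0.119, 0.993, -0.003], [0.007, -0.002, -1.0]]
contact_force: [0.3, -0.4, -0.1]
width: 0.502
gripper_force: 0.0
```

```bash
python3 - <<'E'
from h import *
a=camera("scene"); save(a,"sc4",(350,190,450,280),8)
s=readout.get_state(); print(s["time_s"],s["tool_pos"],s["contact_force"])
E
```

```text
14.55 [0.4177452  0.16834797 0.12495423] [-1.81025713 -1.65041542 -3.27462189]
```

View pics/sc4.png

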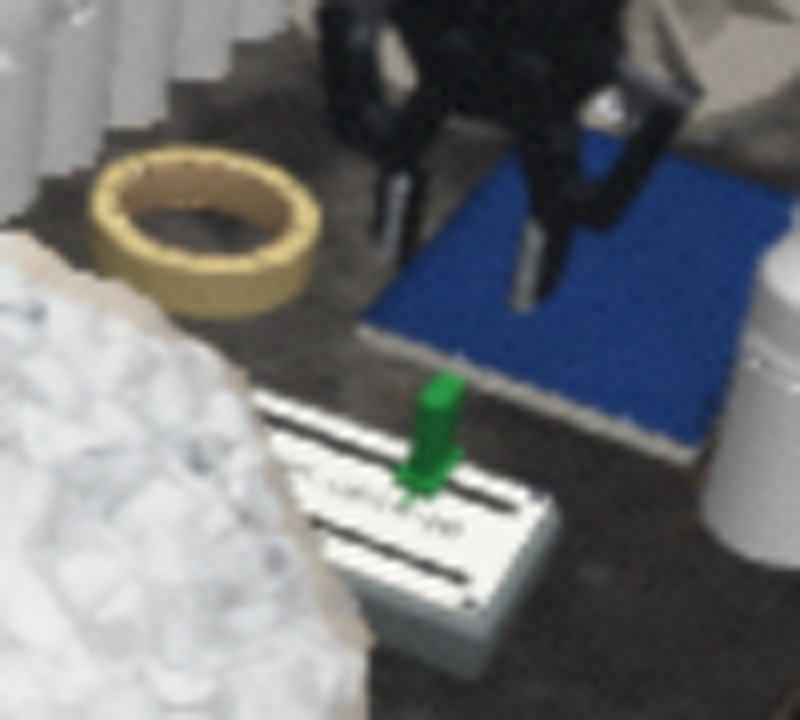

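The first crop shows the fin top at (455,180), with the pointer lane hidden by the bag. In the second the open fingertips, at (395,255) and (525,305), straddle the fin at (440,390). I'll go down and pinch.

{"op": "move_arm", "data": {
  "xyz": [
    [0.1,0,-1],
    [0,0,-1.5],
    [0,0,-1.5],
    [0,-0.1,-1.5],
    [0,0,-1],
    [0,0,0],
    [0,0,0],
    [0,0,0]
  ],
  "turn": [0,0,0,0,0,0,0,0],
  "gripper": [0,0,0,0,0,0,0,0]
}}

```text
time_s: 15.22
tool_pos: [0.4211, 0.1685, 0.0648]
eef_rot: [[-0.993, -0.119, -0.003], [-0.119, 0.993, -0.002], [0.003, -0.001, -1.0]]
contact_force: [-0.9, -1.3, 0.1]
width: 0.501
gripper_force: 0.0
```

{"op": "move_arm", "data": {
  "xyz": [
    [0,0,0],
    [0,0,0],
    [0,0,0],
    [0,0,0],
    [0,0,0],
    [0,0,0],
    [0,0,0],
    [0,0,0]
  ],
  "turn": [0,0,0,0,0,0,0,0],
  "gripper": [0.8,0.8,0.8,0.8,0.8,0.8,0.8,0.8],
  "squeeze": 20
}}

```text
time_s: 15.88
tool_pos: [0.4209, 0.1683, 0.0646]
eef_rot: [[-0.993, -0.119, -0.003], [-0.119, 0.993, -0.002], [0.003, -0.002, -1.0]]
contact_force: [-2.2, 0.5, 8.9]
width: 0.133
gripper_force: 25.3
```

{"op": "move_arm", "data": {
  "xyz": [
    [0,-0.3,0],
    [0.1,-0.7,0],
    [0.1,-0.7,0],
    [0.1,-0.7,0],
    [0.1,-0.7,0],
    [0.1,-0.7,0],
    [0,-0.2,0],
    [0,0,0]
  ],
  "turn": [0,0,0,0,0,0,0,0],
  "gripper": [0.8,0.8,0.8,0.8,0.8,0.8,0.8,0.8]
}}

```text
time_s: 16.55
tool_pos: [0.4265, 0.1273, 0.0645]
eef_rot: [[-0.993, -0.118, -0.002], [-0.118, 0.993, -0.002], [0.002, -0.002, -1.0]]
contact_force: [1.6, -0.8, 8.0]
width: 0.137
gripper_force: 25.4
```

```bash
python3 - <<'E'
from h import *
b=camera("top"); save(b,"tp5",(215,205,295,255),10)
a=camera("scene"); s=readout.get_state(); print(s["time_s"],s["tool_pos"],s["contact_force"],s["width"])
import cv2
for f in ("top0",):
    im=cv2.imread("pics/top0.png").astype(int); B,G,R=[im[...,i] for i in range(3)]
    m=np.zeros(R.shape,bool); m[210:255,215:290]=1
    o=m&(R-B>50)&(R-G>20); g=m&(G-R>40); print([np.argwhere(k)[:, ::-1].tolist() for k in(o,g)])
E
```

```text
16.65 [0.42652557 0.1275681  0.06456102] [ 2.74611725 -0.26427071  7.15042214] 0.13475904848612952
[[[263, 219], [264, 219], [265, 219], [263, 220], [264, 220], [265, 220], [264, 221], [265, 221]], [[239, 233], [240, 233], [237, 234], [238, 234], [239, 234], [240, 234], [241, 234], [237, 235], [238, 235], [239, 235], [240, 235], [241, 235], [237, 236], [238, 236], [239, 236], [240, 236], [241, 236], [236, 237], [237, 237], [238, 237], [239, 237], [240, 237], [241, 237], [242, 237], [237, 238], [238, 238], [239, 238], [240, 238], [241, 238], [242, 238], [237, 239], [238, 239], [239, 239], [240, 239], [241, 239], [242, 239], [238, 240], [239, 240], [240, 240], [241, 240], [242, 240], [238, 241], [239, 241], [240, 241], [241, 241], [242, 241]]]
```

View pics/tp5.png

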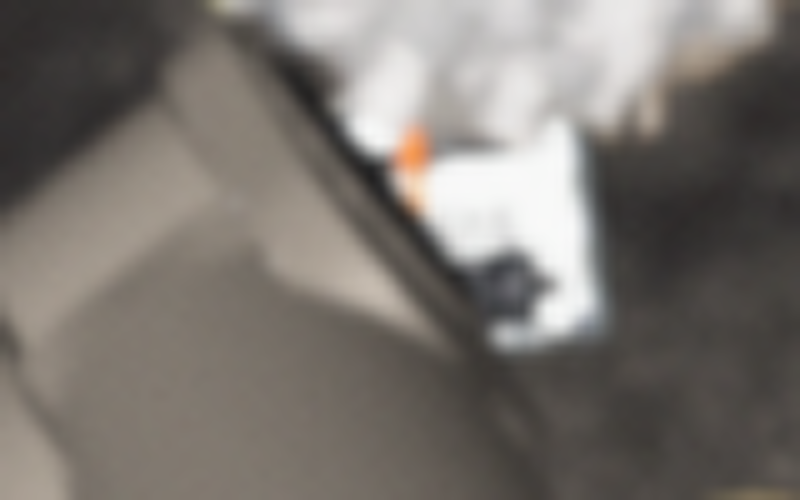

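The top crop shows the orange pointer at (413,150) with its tip near (416,205), i.e. pixel (256.6,225.5). It has moved about 27 to 29 mm from zero, as expected. I'll slide the marker about 16 mm further, let go and look.

{"op": "move_arm", "data": {
  "xyz": [
    [0,-0.4,0],
    [0.1,-0.4,0],
    [0,-0.4,0],
    [0.1,-0.4,0],
    [0,0,0],
    [0,0,0],
    [0,0,0],
    [0,0,0]
  ],
  "turn": [0,0,0,0,0,0,0,0],
  "gripper": [0.8,0.8,0.8,0.8,0.8,0.8,0.8,0.8]
}}

```text
time_s: 17.32
tool_pos: [0.4287, 0.1117, 0.0645]
eef_rot: [[-0.993, -0.118, -0.002], [-0.118, 0.993, -0.002], [0.002, -0.002, -1.0]]
contact_force: [4.4, -0.2, 5.9]
width: 0.135
gripper_force: 25.2
```

{"op": "move_arm", "data": {
  "xyz": [
    [0,0,0],
    [0,0,0],
    [0,0,0],
    [0,0,0],
    [0,0,1],
    [0,0,2],
    [0,0,3],
    [0,0,3]
  ],
  "turn": [0,0,0,0,0,0,0,0],
  "gripper": [0.2,0.2,0.2,0.2,0.2,0.2,0.2,0.2]
}}

```text
time_s: 17.98
tool_pos: [0.4266, 0.1123, 0.1552]
eef_rot: [[-0.993, -0.12, -0.006], [-0.12, 0.993, -0.002], [0.006, -0.001, -1.0]]
contact_force: [1.4, -0.2, 0.2]
width: 0.401
gripper_force: 0.0
```

{"op": "move_arm", "data": {
  "xyz": [
    [0,1,3],
    [0,2,3],
    [0,3,3],
    [0,3.5,1],
    [0,3.5,0],
    [0,3.5,0],
    [0,3.5,0],
    [0,3.5,0]
  ],
  "turn": [0,0,0,0,0,0,0,0],
  "gripper": [0.2,0.2,0.2,0.2,0.2,0.2,0.2,0.2]
}}

```text
time_s: 18.65
tool_pos: [0.427, 0.3481, 0.2543]
eef_rot: [[-0.993, -0.119, -0.004], [-0.119, 0.993, -0.002], [0.004, -0.001, -1.0]]
contact_force: [1.1, 0.0, -0.0]
width: 0.399
gripper_force: 0.0
```

```bash
python3 - <<'E'
from h import *
cs=[camera("top") for _ in range(8)]; b=cs[-1]
m=np.mean([c["color"].astype(float) for c in cs],0); np.save("avg1.npy",m)
im=np.clip(m,0,255).astype(np.uint8)[205:255,215:295,::-1]
cv2.imwrite("pics/tp6.png",cv2.resize(im,None,fx=10,fy=10,interpolation=cv2.INTER_CUBIC))
s=readout.get_state(); print(s["time_s"],s["tool_pos"],s["width"])
for l in("pointer_tip","marker_tip","marker_fin"): print(l,[(round(d["p"],2),np.round(world(d["centre"],b),3)) for d in spot_point(l,b)[:2]])
R,G,B=[m[...,i] for i in range(3)]
w=np.zeros(R.shape); w[208:255,215:290]=1
for nm,k in(("o",np.clip(R-B-25,0,None)*w),("g",np.clip(G-R-15,0,None)*w)):
    for r in range(212,246):
        q=k[r]
        if q.sum()>15: print(nm,r,round(q.sum()),round((q*np.arange(640)).sum()/q.sum(),2))
E
```

```text
19.05 [0.4278399  0.34544953 0.25370438] 0.4037294268664041
pointer_tip [(0.32, array([ 0.707, -0.196,  0.163]))]
marker_tip [(0.55, array([0.45 , 0.112, 0.036]))]
marker_fin [(0.62, array([0.43 , 0.113, 0.056]))]
o 217 26 256.29
o 218 146 256.07
o 219 256 255.97
o 220 344 255.75
o 221 235 255.84
o 222 71 256.14
g 230 55 256.54
g 231 175 256.5
g 232 308 256.37
g 233 374 256.46
g 234 427 256.64
g 235 425 256.61
g 236 366 256.66
g 237 314 256.94
g 238 263 257.17
g 239 165 257.35
g 240 40 257.47
```

View pics/tp6.png

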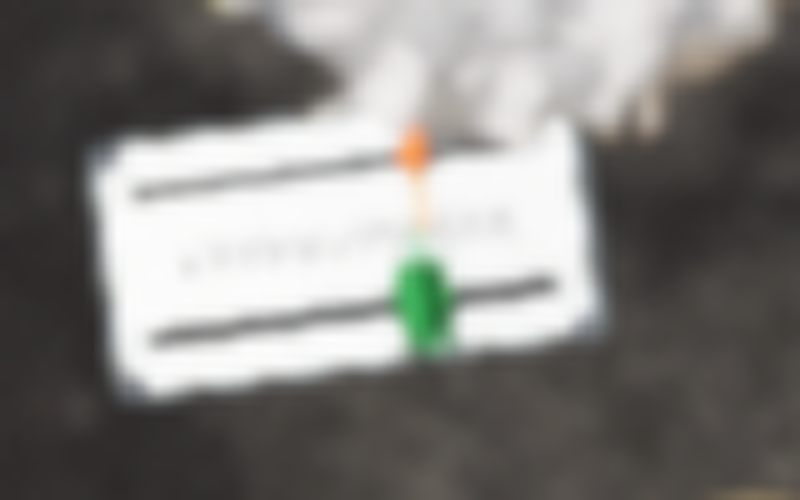

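The averaged top view shows the green marker index facing the orange pointer index: orange from (413,150) down to (422,225), green tip at about (415,238). That is within a few mm, so next comes a sub-pixel check with the indices at equal height.

```bash
python3 - <<'E'
from h import *
cs=[camera("top") for _ in range(30)]; b=cs[-1]
m=np.mean([c["color"].astype(float) for c in cs],0); np.save("avg2.npy",m)
R,G,B=[m[...,i] for i in range(3)]
o=R-B; g=G-(R+B)/2
u=np.arange(248,266)
for nm,k in(("o",o),("g",g)):
    for r in range(215,242):
        q=k[r,u]; base=np.median(np.r_[q[:4],q[-4:]]); q=np.clip(q-base-2,0,None)
        if q.max()>5: print(nm,r,round(q.max()),round((q*u).sum()/q.sum(),2), round(R[r,250]))
# lanes: dark slot centre rows per column
L=R+G+B
for lo,hi,name,cols in((214,226,"up",range(230,252,3)),(228,242,"low",list(range(232,252,3))+list(range(262,270,3)))):
    pts=[]
    for c in cols:
        q=L[lo:hi,c]; q=np.clip(np.percentile(q,70)-q-60,0,None); pts.append((c,(q*np.arange(lo,hi)).sum()/q.sum()))
    print(name,np.polyfit(*zip(*pts),1),np.round(pts,1).tolist())
for P in[(0.45,.115,.034),(.45,.115,.074),(0.475,.115,.034),(.45,.145,.034)]: print(P,np.round(proj(b,P),2))
E
```

```text
o 215 5 257.52 211
o 216 7 258.34 226
o 217 40 257.31 244
o 218 92 256.54 248
o 219 135 256.02 242
o 220 155 255.78 204
o 221 122 255.82 163
o 222 68 256.06 210
o 223 35 256.29 243
o 224 23 256.48 249
o 225 25 256.66 249
o 226 29 256.77 248
o 227 27 256.86 243
o 228 8 257.07 239
g 228 11 256.2 239
g 229 18 256.38 241
g 230 30 256.54 245
g 231 55 256.51 249
g 232 82 256.43 249
g 233 91 256.55 248
g 234 94 256.66 234
g 235 94 256.63 169
g 236 92 256.71 138
g 237 84 256.94 208
g 238 76 257.19 245
g 239 55 257.38 249
g 240 24 257.46 239
up [1.37051960e-01 1.83671145e+02] [[230.0, 216.1], [233.0, 216.0], [236.0, 216.0], [239.0, 215.9], [242.0, 215.9], [245.0, 215.9], [248.0, 216.6], [251.0, 220.7]]
low [1.37561521e-02 2.34009098e+02] [[232.0, 238.1], [235.0, 237.8], [238.0, 237.4], [241.0, 237.0], [244.0, 236.7], [247.0, 236.3], [250.0, 236.9], [262.0, 238.0], [265.0, 238.1], [268.0, 237.9]]
(0.45, 0.115, 0.034) [256.13 228.34]
(0.45, 0.115, 0.074) [254.73 228.27]
(0.475, 0.115, 0.034) [256.21 220.87]
(0.45, 0.145, 0.034) [247.15 228.32]
```

The orange index extrapolates to column 257.1 at row 229 and the green one sits at 256.4. The marker therefore reads about 2.2 mm too high. I'll re-pinch with the TCP 2.2 mm lower along the scale.

{"op": "move_arm", "data": {
  "xyz": [
    [0,-3,0],
    [0,-3.5,0],
    [0,-3.5,0],
    [0,-3.5,0],
    [0,-3.5,-1],
    [0,-3.5,-2],
    [0,-2.5,-3],
    [0,-0.6,-3]
  ],
  "turn": [0,0,0,0,0,0,0,0],
  "gripper": [0.2,0.2,0.2,0.2,0.2,0.2,0.2,0.2]
}}

```text
time_s: 21.37
tool_pos: [0.4278, 0.1064, 0.1631]
eef_rot: [[-0.993, -0.114, -0.002], [-0.114, 0.993, -0.003], [0.002, -0.003, -1.0]]
contact_force: [1.8, -0.6, -0.4]
width: 0.405
gripper_force: 0.0
```

{"op": "move_arm", "data": {
  "xyz": [
    [0,0,-2],
    [0,0,-2],
    [0,0,-1],
    [0,0,0],
    [0,0,0],
    [0,0,0],
    [0,0,0],
    [0,0,0]
  ],
  "turn": [0,0,0,0,0,0,0,0],
  "gripper": [0.2,0.2,0.2,0.2,0.2,0.2,0.2,0.2]
}}

```text
time_s: 22.03
tool_pos: [0.4281, 0.1108, 0.1143]
eef_rot: [[-0.993, -0.119, -0.002], [-0.119, 0.993, -0.002], [0.003, -0.002, -1.0]]
contact_force: [1.0, 0.3, -0.3]
width: 0.396
gripper_force: 0.0
```

Next, down 5 cm and −1.3 mm in y, then read the settled pose before pinching.

{"op": "move_arm", "data": {
  "xyz": [
    [0,-0.13,-1],
    [0,0,-1.5],
    [0,0,-1.5],
    [0,0,-1],
    [0,0,0],
    [0,0,0],
    [0,0,0],
    [0,0,0]
  ],
  "turn": [0,0,0,0,0,0,0,0],
  "gripper": [0.2,0.2,0.2,0.2,0.2,0.2,0.2,0.2]
}}

```text
time_s: 22.7
tool_pos: [0.428, 0.1095, 0.064]
eef_rot: [[-0.993, -0.119, -0.003], [-0.119, 0.993, -0.002], [0.003, -0.001, -1.0]]
contact_force: [-0.4, 0.3, 0.3]
width: 0.398
gripper_force: 0.0
```

{"op": "move_arm", "data": {
  "xyz": [
    [0,0,0],
    [0,0,0],
    [0,0,0],
    [0,0,0],
    [0,0,0],
    [0,0,0],
    [0,0,0],
    [0,0,0]
  ],
  "turn": [0,0,0,0,0,0,0,0],
  "gripper": [0.8,0.8,0.8,0.8,0.8,0.8,0.8,0.8]
}}

```text
time_s: 23.37
tool_pos: [0.4279, 0.1094, 0.0639]
eef_rot: [[-0.993, -0.119, -0.003], [-0.119, 0.993, -0.002], [0.003, -0.002, -1.0]]
contact_force: [-1.1, -0.3, 7.5]
width: 0.135
gripper_force: 24.7
```

{"op": "move_arm", "data": {
  "xyz": [
    [0,0,0],
    [0,0,0],
    [0,0,0],
    [0,0,0],
    [0,0,1],
    [0,0,2],
    [0,0,3],
    [0,0,3]
  ],
  "turn": [0,0,0,0,0,0,0,0],
  "gripper": [0.2,0.2,0.2,0.2,0.2,0.2,0.2,0.2]
}}

```text
time_s: 24.03
tool_pos: [0.4267, 0.1095, 0.1547]
eef_rot: [[-0.993, -0.12, -0.006], [-0.12, 0.993, -0.002], [0.006, -0.001, -1.0]]
contact_force: [0.1, -0.2, 0.2]
width: 0.4
gripper_force: 0.0
```

{"op": "move_arm", "data": {
  "xyz": [
    [0,1,3],
    [0,2,3],
    [0,3,3],
    [0,3.5,1],
    [0,3.5,0],
    [0,3.5,0],
    [0,3.5,0],
    [0,3.5,0]
  ],
  "turn": [0,0,0,0,0,0,0,0],
  "gripper": [0.2,0.2,0.2,0.2,0.2,0.2,0.2,0.2]
}}

```text
time_s: 24.7
tool_pos: [0.4271, 0.3453, 0.2539]
eef_rot: [[-0.993, -0.119, -0.004], [-0.119, 0.993, -0.002], [0.004, -0.001, -1.0]]
contact_force: [0.0, 0.7, 0.5]
width: 0.4
gripper_force: 0.0
```

```bash
python3 - <<'E'
from h import *
cs=[camera("top") for _ in range(30)]; b=cs[-1]
m=np.mean([c["color"].astype(float) for c in cs],0)
R,G,B=[m[...,i] for i in range(3)]
o=R-B; g=G-(R+B)/2
u=np.arange(248,266)
for nm,k,rs in(("o",o,range(218,230)),("g",g,range(227,241))):
    for r in rs:
        q=k[r,u]; base=np.median(np.r_[q[:4],q[-4:]]); q=np.clip(q-base-2,0,None)
        if q.max()>5: print(nm,r,round(q.max()),round((q*u).sum()/q.sum(),2))
im=np.clip(m,0,255).astype(np.uint8)[210:245,240:275,::-1]
cv2.imwrite("pics/tp7.png",cv2.resize(im,None,fx=16,fy=16,interpolation=cv2.INTER_CUBIC))
E
```

```text
o 218 92 256.54
o 219 136 256.01
o 220 155 255.78
o 221 123 255.82
o 222 68 256.06
o 223 35 256.28
o 224 24 256.48
o 225 25 256.67
o 226 30 256.78
o 227 31 256.89
o 228 10 256.98
g 228 12 257.11
g 229 17 257.32
g 230 25 257.55
g 231 51 257.33
g 232 80 257.16
g 233 90 257.14
g 234 93 257.21
g 235 93 257.22
g 236 93 257.35
g 237 88 257.61
g 238 77 257.79
g 239 55 257.81
g 240 25 257.74
```

View pics/tp7.png

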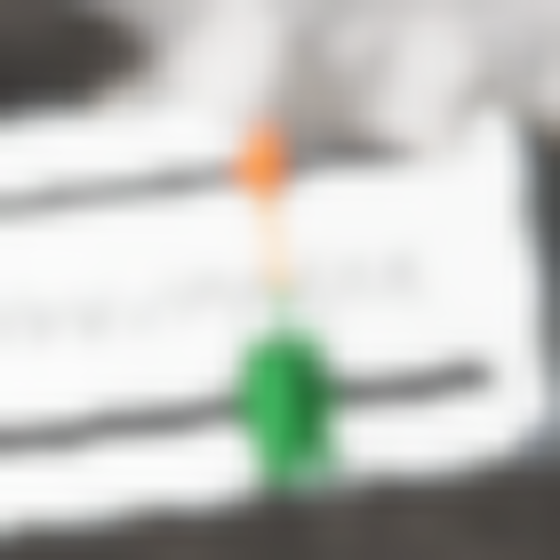

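The final crop shows the orange index at (272,280) running straight into the green one at (285,300). The sub-pixel offset is about 0.15 px (0.5 mm), the gripper is clear of everything and the pointer hasn't moved.

```bash
python3 -c "
from cell import ctrl
print(ctrl.hand_in())"
```

```text
the job is handed in; nothing more can be done
None
```

I pressed the lever until the jaws bit (about 6.5 N above free play, roughly 29 mm of travel), held it there for over a second and let it come back up, then slid the green marker to within about 0.5 mm of the orange pointer, let go, and handed the job in at about 26 s.

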